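# Hold the marking gauge on its red line

### The job

Get the pale maple neck blank ready for marking: lay it gently along the narrow cork-topped rest of the green marking gauge, centred on the rest and with its end close up to the end stop, and let go of it. Then push the red lock button fully in to free the gauge's telescoping arm, draw the arm out by its black tab until the red line on its scale is level with the mouth of the sleeve, and finish still holding it there, since its spring pulls it back in. Leave the other things on the bench where they are.

Things in the scene. Friction and masses are not known exactly. Their poses are not given: they have to be found in the camera images.
- maple_blank: The pale maple neck blank, a plain bar 220 x 36 x 22 mm with green-painted ends, about 0.13 kg, lying flat on the bench at the start. Origin: centre of its underside; x along its length, y across its 36 mm width, z up. Either end may go to the end stop.
- gauge_base: The green marking gauge, screwed down; base plate 150 (x) by 450 (y) by 14 mm. Origin on the bench; z up, y along the gauge, the way the arm draws out, x towards the rest. The telescoping arm's square aluminium sleeve runs along y at x = -45 mm: 30 mm wide, from y = -200 to its mouth at y = -30 mm, its top 66 mm above the bench.
- rest_mid (a point): On the rest, a rail 18 mm wide with a cork top 50 mm above the bench, along gauge y at x = +45 mm from y = 30 to 215 mm. This point (gauge x +45, y +122, z 50 mm) is where the middle of the blank's underside lies when the blank is centred and its end touches the end stop. Axes as the gauge's.
- lock_top (a point): Centre of the top face of the red lock button (22 mm in diameter) on the sleeve, 84 mm above the bench while locked; it is pressed straight down (gauge frame x -45, y -118 mm) through the black boss around it, whose top is at 72 mm.
- lock_button (a joint): Travel of the red lock button: 0 = standing out, arm locked; 0.008 m = fully in, arm free. It moves against about 3 N of friction, needs no turning, and stays in when let go.
- gauge_draw (a joint): How far the telescoping arm is drawn out, in m: 0 = fully in (home, where it is locked at the start), 0.142 = its outer stop. 0.120 when the red line is level with the sleeve's mouth. A spring pulls it back in with about 4 N at home to 5 N at 0.14; with the lock out it cannot be drawn.
- gauge_arm: The sliding part of the telescoping arm, one rigid piece: graduated steel bar, grey head 32 (x) by 30 mm (y) with its top 84 mm above the bench, black tab on the head, and straightedge. Origin at bench level, straight below the tab's centre; axes as the gauge's. At home it is at gauge x -45, y -13 mm; it moves along gauge +y.
- mouth (a point): Centre of the sleeve's mouth, top edge, with a black ring around it (gauge frame x -45, y -30, z 66 mm). The scale is read here.
- red_line (a point): The red line, 3 mm wide, across the steel bar of the arm at 120 mm on its scale (black ticks every 10 mm); hidden inside the sleeve at home, and in the plane of the mouth when the arm is drawn out 120 mm. The bar's top is 54 mm above the bench.
- walnut_blank: Bystander: dark walnut blank of the same size, white ends; swaps places with the maple one.
- pliers: Bystander: red-handled pliers lying flat, about 165 mm long.
- sanding_block: Bystander: cork sanding block, 110 x 64 x 31 mm.
- glue_bottle: Bystander: white glue bottle with an orange cap, 60 mm wide and 170 mm tall.
- try_square: Bystander: small try square lying flat, wooden stock 110 mm, steel blade about 150 mm.
- block_plane: Bystander: small block plane, 155 x 46 mm, brass cap.
- end_stop (a point): Middle of the face of the green end stop, which looks to gauge +y at y = +12 mm (x +45 mm); the block is 40 mm wide and its top is 66 mm above the bench.
- edge_mid (a point): On the steel straightedge, 12 mm wide, that goes from the arm's head across the rest towards gauge +x and moves with the arm: its underside, 78 mm above the bench, where it crosses the rest (6 mm over a blank lying there). At home its front edge is at gauge y -5 mm, behind the end stop's face.
- grip_tab (a point): Centre of the ribbed black tab on the arm's head, 105 mm above the bench. The tab is 28 mm (gauge x) by 14 mm (gauge y, the drawing direction) and stands from 84 to 126 mm above the bench.
Things that resemble listed ones, but are neither listed nor needed, are in the scene too. There is more than one size of the maple_blank; the job needs the largest.

How it is judged:
By the outcome, as a careful person would: the job done as asked, in the order asked, and still so for the second after the job is handed in, while the arm keeps its last pose, push and grip.
It also fails if it takes over 64 s, if anything falls off the work surface, if the arm or the gripper's body presses on something with over 40 N, if the wrist force passes 120 N, or if a joint passes its speed limit or range.

### The arm

A 6-joint arm with a two-finger parallel gripper is mounted at the origin on the work surface. World frame = base frame: x ahead of the robot, y to its left, z up, the work surface at z = 0. Lengths are in m, angles in degrees, forces in N, time in s.
With the tool pointing down it reaches from about 0.4 to 0.825 m from the base axis. Payload 7 kg.
Tool frame: the origin (TCP) lies at the very end of the fingers, on their centre line; the grasp point (between the pads) lies 19 mm behind it (grasp_offset is the x of the grasp point in the tool frame, in m); x points along the fingers, y is the direction in which the jaws open and shut, and the axes are right-handed (so a half turn about x gives the same grasp; the last joint's range is limited). The gripper opens to 88 mm and grips with 3 to 60 N. Pads are 19 mm wide; open, the fingers measure 130 mm over their backs; the gripper's body (78 mm by 193 mm) begins 47 mm behind the grasp point.
Start: joints at [80.506, 20.546, 0.682, 0, -70.136, -16.507], TCP at [0.296, 0.607, 0.227] pointing down, gripper open.
Joint ranges: [-176.03, 176.03], [-82.01, 121.73], [-58.28, 71.71], [-173.87, 95.51], [-174.79, -0.11], [-173.66, 173.66]. Speed limits (degrees/s): [136.94, 136.94, 172.46, 180, 180, 180].

### API

Orientations are given as [roll, pitch, yaw] about the fixed x, y, z axes, in that order (R = Rz(yaw) Ry(pitch) Rx(roll)).
In Python, from plant import get_obs, snapshot, close_job, grasp_offset gives the robot as it stands.
- The arm moves only by the tool carry_out, never from a script. Its argument "series" is a list that holds one entry, the list of rows, each a list of 6 numbers: the shift along the tool's x, y, z in mm, then the turn, a rotation vector about the tool's x, y, z in degrees. A call has 1 to 10 rows; each row is the pose to reach, as a shift and turn from the pose commanded when the call began, along the tool's axes at that moment; what a row does not reach only later rows make up. A row lasts 1/8 s, in which the tool goes at most 62.5 mm and 10.7 degrees, less where a joint would pass 70% of its speed; a pose out of reach is approached as far as the arm can. A call with a gripper value outside its range is refused whole. "hand" is the gripper's target within -1 to 1 (shut at 1, half-way at 0, fully open at -1), set as the call begins (left out, the last holds). The fingers move at their own pace and stop on an object; the grip force is fixed at half the most. Time passes only in rows, so rows that repeat a pose let the fingers close. It gives the time, the measured TCP pose, the force and the opening at its end, in the units of the state.
- get_obs(): the state, without advancing time (a new reading comes with each control period).
- snapshot(name): name is "scene" or "side" or "wrist"; returns a dict with "color" (384x512x3 uint8, red, green, blue), "fx", "fy", "cx", "cy" (pixels), "dist_coeffs" ([k1, k2, p1, p2, k3] as OpenCV has them; the pictures are not rectified), "eye" and "attitude" of the camera in the world. Camera axes: x right, y down, z forward; pixel columns grow to the right and rows downward; lengths in m; the calibration is good to about 2 mm. A picture is of the moment at which its call begins. There is no depth.
- close_job(): hands the job in, once; it reports no verdict.
The state is a dict: "clock": time; "joint_pos": joint angles; "qvel": joint speeds; "tau": joint torques, N m; "tool_pos": TCP position; "orientation": TCP orientation; "force": force on the tool from outside, world axes, zero at the start; "moment": the same for the moment, N m; "opening": finger opening in m.
Only numpy, scipy, OpenCV 4.12 (cv2) and the standard library are available. Lean on these libraries where they do the work, as an engineer would, in place of code of your own. Each camera call takes 0.05 s, during which the arm holds its last target.

## Working session

There is one attempt and no reset: what is moved stays moved. The work goes in short steps, Python scripts to look and compute and a tool call to move; the robot and the scene stay as the last step left them, time stands still between calls to the robot, and variables do not carry over. Pictures are saved under pics/ and viewed, and the job is handed in when it is done.

Besides the shell and the picture viewer there is one more tool, called as a command line: name --argument value ..., lists and objects as JSON in quotes. carry_out: Moves the arm, as the interface text tells. Its arguments: {"type":"object","properties":{"series":{"type":"array","items":{"type":"array","items":{"type":"array","items":{"type":"number"}}}},"hand":{"type":"number"}},"required":["series"]}

```bash
ls; mkdir -p pics
python3 - <<'E'
from plant import *
import cv2
print(get_obs(), grasp_offset)
for n in ["scene","side","wrist"]:
    s=snapshot(n); cv2.imwrite(f"pics/{n}0.png",s["color"][:,:,::-1]); print(n,{k:v for k,v in s.items() if k!="color"})
E
```

```text
pics
{'clock': 0.0, 'joint_pos': array([ 8.05070115e+01,  2.05914931e+01,  6.32471171e-01, -2.02701662e-02,
       -7.01361453e+01, -1.65067494e+01]), 'qvel': array([-0.06908661, -0.05806429, -0.01022674,  0.01355517,  0.03048781,
       -0.13312882]), 'tau': array([-7.61769461e-04, -5.82721603e+01,  2.93061626e+01,  6.99701920e+00,
        6.94390954e-03, -1.63977584e-04]), 'tool_pos': array([0.29570563, 0.60621993, 0.22561167]), 'orientation': array([  95.18580641,   89.90294323, -110.82083475]), 'force': array([ 1.12784301, -0.54336067, -0.1393941 ]), 'moment': array([ 0.10191317,  0.02856977, -0.04235176]), 'opening': 0.08797253899528638} -0.0188
scene {'fx': 427.65633624644965, 'fy': 427.65633624644965, 'cx': 263.60180474501175, 'cy': 182.8647008043316, 'dist_coeffs': array([-0.165893,  0.      ,  0.      ,  0.      ,  0.      ]), 'eye': array([ 1.38689192, -0.31219883,  0.79478504]), 'attitude': array([-128.28948122,    1.21192486,   69.61678724])}
side {'fx': 362.41340369157825, 'fy': 362.41340369157825, 'cx': 252.28194982471334, 'cy': 187.10678696615142, 'dist_coeffs': array([-0.07706254,  0.        ,  0.        ,  0.        ,  0.        ]), 'eye': array([ 0.08994001, -0.59958607,  0.81883178]), 'attitude': array([-136.50859339,    0.500651  ,  -35.04347854])}
wrist {'fx': 274.7779729033826, 'fy': 274.7779729033826, 'cx': 252.37211581857315, 'cy': 192.76366377889747, 'dist_coeffs': array([-0.00262473,  0.        ,  0.        ,  0.        ,  0.        ]), 'eye': array([0.35601925, 0.57677585, 0.38512711]), 'attitude': array([ 1.65507650e+02, -1.14878312e-01, -1.15998864e+02])}
```

View pics/scene0.png

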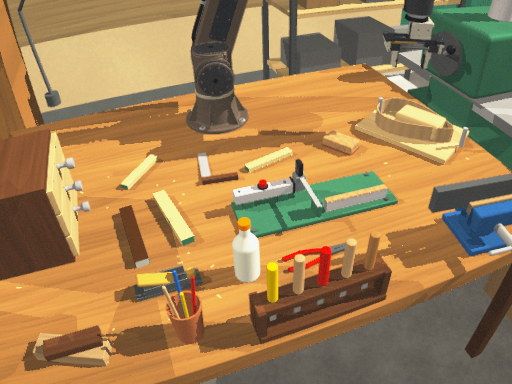

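View pics/side0.png

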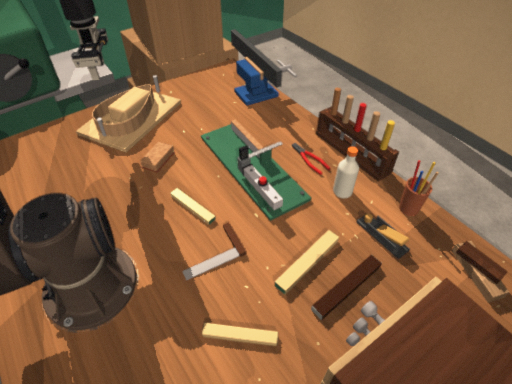

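View pics/wrist0.png

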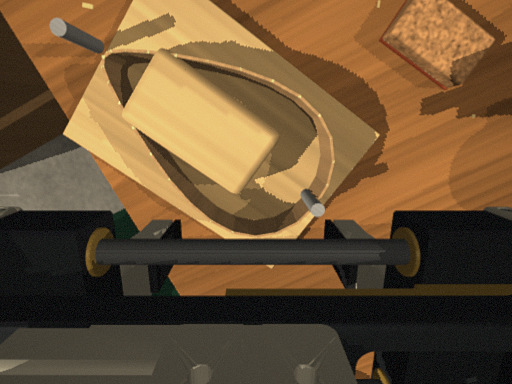

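```bash
cat > h.py <<'E'
import numpy as np, cv2
from scipy.spatial.transform import Rotation as R
from scipy.optimize import least_squares
def cam(s):
    s=dict(s); s["R"]=R.from_euler("xyz",s["attitude"],degrees=True).as_matrix()
    s["K"]=np.array([[s["fx"],0,s["cx"]],[0,s["fy"],s["cy"]],[0,0,1.]]); return s
def proj(s,P):
    Rc=s["R"].T; return cv2.projectPoints(np.atleast_2d(np.asarray(P,float)),cv2.Rodrigues(Rc)[0],-Rc@s["eye"],s["K"],s["dist_coeffs"])[0][:,0]
def ray(s,uv,z):
    p=cv2.undistortPoints(np.atleast_2d(np.asarray(uv,float))[:,None],s["K"],s["dist_coeffs"])[:,0]
    d=np.c_[p,np.ones(len(p))]@s["R"].T
    return s["eye"]+d*((z-s["eye"][2])/d[:,2])[:,None]
def save(name,img,crop=None,k=1):
    if crop: u0,v0,u1,v1=crop; img=img[v0:v1,u0:u1]
    cv2.imwrite("pics/"+name+".png",cv2.resize(np.ascontiguousarray(img[:,:,::-1]),None,fx=k,fy=k,interpolation=cv2.INTER_CUBIC))
def pl(x,y,yaw,P):
    c,s=np.cos(yaw),np.sin(yaw);P=np.atleast_2d(np.asarray(P,float))
    return np.c_[x+c*P[:,0]-s*P[:,1],y+s*P[:,0]+c*P[:,1],P[:,2]]
E
python3 - <<'E'
from h import *
from plant import *
import pickle
S={n:cam(snapshot(n)) for n in ["scene","side"]}
pickle.dump(S,open("s0.pkl","wb"))
print(proj(S["scene"],[0,0,0]),proj(S["side"],[0,0,0]))
save("sc_g",S["scene"]["color"],(220,145,410,245),4)
save("si_g",S["side"]["color"],(190,110,320,230),5)
save("sc_b",S["scene"]["color"],(100,140,210,280),4)
save("si_b",S["side"]["color"],(190,220,400,360),3.8)
for n,p in [("scene",[[150,195],[192,240]]),("side",[[335,235],[280,287]])]:
    r=ray(S[n],p,.022);print(n,r,np.linalg.norm(r[0]-r[1]))
E
```

```text
[[217.50483599 117.49831039]] [[ 90.32498152 284.65064832]]
scene [[ 0.39420699 -0.30923891  0.022     ]
 [ 0.61404802 -0.23529871  0.022     ]] 0.2319423000055195
side [[ 0.59774873 -0.25231184  0.022     ]
 [ 0.38197718 -0.28754677  0.022     ]] 0.21862950574967457
```

View pics/sc_g.png

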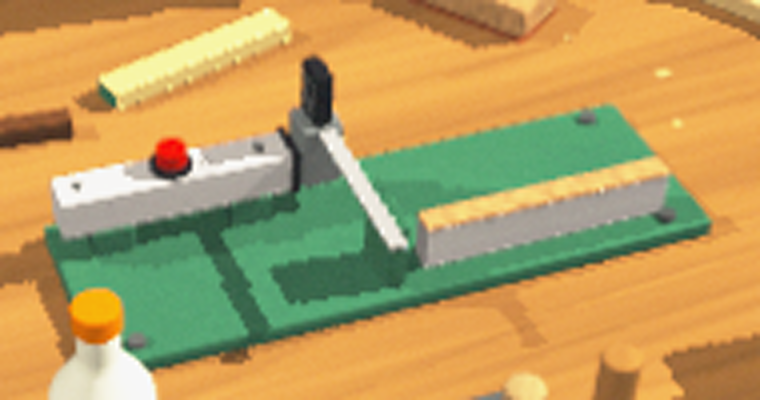

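View pics/si_g.png

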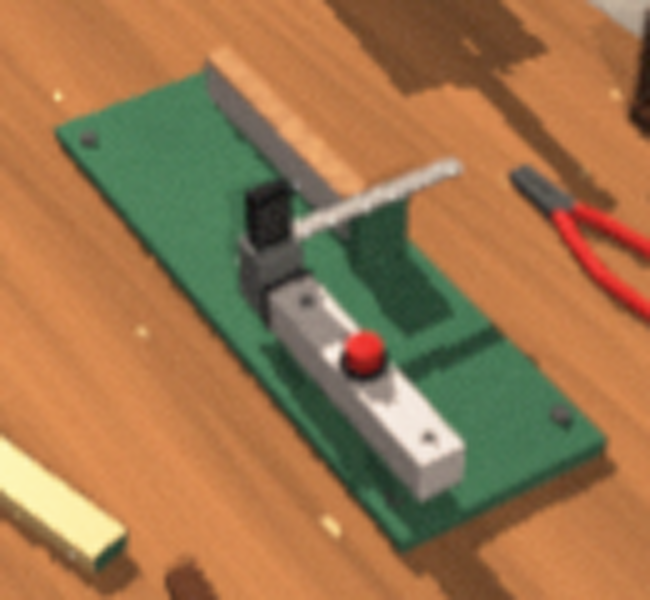

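View pics/sc_b.png

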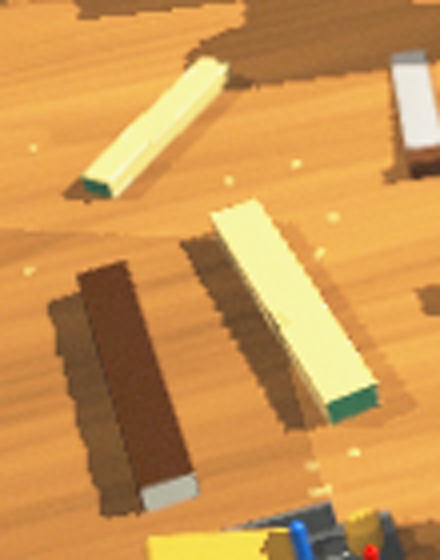

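View pics/si_b.png

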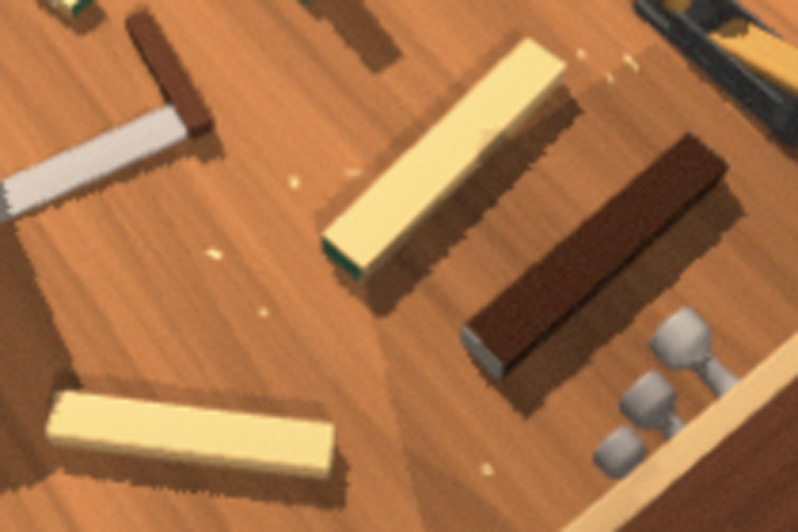

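Run:
```python
from h import *
import pickle
S=pickle.load(open("s0.pkl","rb"))
def px(o,k,p): return np.array(o)+(np.array(p,float)+.5)/k-.5
def fit(obs,x0):
    f=lambda q:np.concatenate([(proj(S[n],pl(*q,[P]))-px(o,k,[uv])).ravel() for n,o,k,P,uv in obs])
    r=least_squares(f,x0,loss="soft_l1"); print(r.x[:2],np.degrees(r.x[2])); 
    for (n,_,_,P,uv),e in zip(obs,f(r.x).reshape(-1,2)): print(n,P,uv,e.round(2))
    return r.x
g=lambda n,o,k,L:[(n,o,k,P,uv) for P,uv in L]
G=g("scene",(220,145),4,[((-.075,.225,.014),(612,106)),((.075,.225,.014),(711,222)),((-.075,-.225,.014),(47,228)),((.036,.03,.05),(418,211)),((.054,.03,.05),(424,228)),((.054,.215,.05),(668,172)),((-.045,-.118,.084),(172,143)),((-.045,-.013,.126),(316,60)),((-.03,-.2,.066),(66,206))])
G+=g("side",(190,110),5,[((-.075,.225,.014),(57,130)),((-.075,-.225,.014),(403,543)),((.075,-.225,.014),(607,438)),((.036,.215,.05),(207,62)),((.054,.215,.05),(226,48)),((-.045,-.118,.084),(364,345)),((-.03,-.2,.066),(463,447)),((-.06,-.2,.066),(417,473)),((-.045,-.013,.126),(270,188))])
q=fit(G,[.6,.15,.1])
B=g("scene",(100,140),4,[((-.11,-.018,.022),(212,212)),((-.11,.018,.022),(260,199)),((.11,.018,.022),(378,383)),((.11,-.018,.022),(327,405)),((.11,-.018,0),(333,424)),((.11,.018,0),(380,404))])
B+=g("side",(190,220),3.8,[((-.11,.018,.022),(322,236)),((.11,.018,.022),(528,37)),((.11,-.018,.022),(566,66)),((-.11,-.018,.022),(360,267)),((-.11,.018,0),(324,249)),((-.11,-.018,0),(362,281))])
b=fit(B,[.5,-.27,.2])
np.save("fit.npy",np.array([q,b]))
names=dict(rest_mid=(.045,.122,.05),lock=(-.045,-.118,.084),tab=(-.045,-.013,.105))
for n,P in names.items(): print(n,pl(*q,[P]))
from plant import get_obs
o=get_obs(); print(R.from_euler("xyz",o["orientation"],degrees=True).as_matrix().round(3))
for v in names.values(): print(np.linalg.norm(pl(*q,[v])[0,:2]))
```

```text
[0.57909616 0.10417227] -3.524357835946194
scene (-0.075, 0.225, 0.014) (612, 106) [-4.8  -0.12]
scene (0.075, 0.225, 0.014) (711, 222) [-4.74  1.23]
scene (-0.075, -0.225, 0.014) (47, 228) [-7.52 -0.34]
scene (0.036, 0.03, 0.05) (418, 211) [ 0.32 -0.07]
scene (0.054, 0.03, 0.05) (424, 228) [ 1.48 -0.17]
scene (0.054, 0.215, 0.05) (668, 172) [1.25 0.01]
scene (-0.045, -0.118, 0.084) (172, 143) [0.24 0.09]
scene (-0.045, -0.013, 0.126) (316, 60) [1.14 1.01]
scene (-0.03, -0.2, 0.066) (66, 206) [-0.96 -1.06]
side (-0.075, 0.225, 0.014) (57, 130) [0.99 1.41]
side (-0.075, -0.225, 0.014) (403, 543) [2.46 4.39]
side (0.075, -0.225, 0.014) (607, 438) [3.92 4.05]
side (0.036, 0.215, 0.05) (207, 62) [-0.78 -1.91]
side (0.054, 0.215, 0.05) (226, 48) [-0.19 -0.71]
side (-0.045, -0.118, 0.084) (364, 345) [-0.99 -0.62]
side (-0.03, -0.2, 0.066) (463, 447) [-0.46 -0.76]
side (-0.06, -0.2, 0.066) (417, 473) [-0.23 -1.65]
side (-0.045, -0.013, 0.126) (270, 188) [-1.18 -0.61]
[ 0.4926388  -0.26366565] 10.277686323784824
scene (-0.11, -0.018, 0.022) (212, 212) [-0.16  0.34]
scene (-0.11, 0.018, 0.022) (260, 199) [-0.55 -0.58]
scene (0.11, 0.018, 0.022) (378, 383) [-0.17 -0.59]
scene (0.11, -0.018, 0.022) (327, 405) [-0.4  -0.84]
scene (0.11, -0.018, 0) (333, 424) [-0.64  0.4 ]
scene (0.11, 0.018, 0) (380, 404) [0.41 0.16]
side (-0.11, 0.018, 0.022) (322, 236) [-0.15 -1.19]
side (0.11, 0.018, 0.022) (528, 37) [-0.21 -0.63]
side (0.11, -0.018, 0.022) (566, 66) [ 0.56 -0.8 ]
side (-0.11, -0.018, 0.022) (360, 267) [ 0.93 -0.  ]
side (-0.11, 0.018, 0) (324, 249) [-1.   -0.24]
side (-0.11, -0.018, 0) (362, 281) [-0.13  0.59]
rest_mid [[0.63151075 0.22317526 0.05      ]]
lock [[ 0.52692747 -0.01083829  0.084     ]]
tab [[0.53338212 0.09396313 0.105     ]]
[[-0.    -0.438 -0.899]
 [-0.001 -0.899  0.438]
 [-1.     0.001 -0.   ]]
0.6697857990897096
0.5270389230758797
0.5415953809458178
```

Run:
```python
from h import *
import pickle
S=pickle.load(open("s0.pkl","rb"))
def px(o,k,p): return np.array(o)+(np.array(p,float)+.5)/k-.5
g=lambda n,o,k,L:[(n,o,k,P,uv) for P,uv in L]
a=g("scene",(220,145),4,[((.036,.03,.05),(418,211)),((.054,.03,.05),(424,228)),((.054,.215,.05),(668,172)),((-.045,-.118,.084),(172,143)),((-.045,-.013,.126),(316,60)),((-.03,-.2,.066),(66,206))])
a+=g("side",(190,110),5,[((.036,.215,.05),(207,62)),((.054,.215,.05),(226,48)),((-.045,-.118,.084),(364,345)),((-.03,-.2,.066),(463,447)),((-.06,-.2,.066),(417,473)),((-.045,-.013,.126),(270,188))])
p=g("scene",(220,145),4,[((-.075,.225,.014),(612,106)),((.075,.225,.014),(711,222)),((-.075,-.225,.014),(47,228))])+g("side",(190,110),5,[((-.075,.225,.014),(57,130)),((-.075,-.225,.014),(403,543)),((.075,-.225,.014),(607,438))])
def f(q):
    return np.concatenate([(proj(S[n],pl(*q[:3],[np.array(P)+([0,q[3],0] if i>=len(a) else 0)]))-px(o,k,[uv])).ravel() for i,(n,o,k,P,uv) in enumerate(a+p)])
r=least_squares(f,[.58,.1,-.06,0],loss="soft_l1");print(r.x,np.degrees(r.x[2]));print(f(r.x).reshape(-1,2).round(2))
d=np.load("fit.npy");d[0]=r.x[:3];np.save("fit.npy",d)
for P in [(.045,.122,.05),(-.045,-.118,.084),(-.045,-.013,.105)]:print(pl(*r.x[:3],[P]))
```

```text
[ 0.57940675  0.10136436 -0.05929253  0.01965675] -3.3972117827356185
[[-0.55  0.23]
 [ 0.62  0.13]
 [ 0.42  0.2 ]
 [-0.7   0.46]
 [ 0.2   1.31]
 [-1.91 -0.63]
 [-0.41 -1.53]
 [ 0.18 -0.34]
 [-0.23 -0.11]
 [ 0.4  -0.25]
 [ 0.64 -1.11]
 [-0.54 -0.14]
 [ 0.01 -1.15]
 [ 0.46 -0.05]
 [-1.66 -1.34]
 [-1.07 -1.07]
 [-0.54  0.29]
 [ 0.62  0.28]]
[[0.63155712 0.22048337 0.05      ]]
[[ 0.52749341 -0.01376167  0.084     ]]
[[0.53371548 0.09105381 0.105     ]]
```

Run:
```python
from h import *
import pickle
S=pickle.load(open("s0.pkl","rb"))
print("walnut",ray(S["scene"],[[120,209],[132,205],[150,259],[135,264]],.022))
print("boxfoot",ray(S["scene"],[[78,250],[0,275]],0), "knob",ray(S["side"],[[370,310]],.05))
print("boxtop",ray(S["side"],[[438,282],[330,372]],.2),ray(S["scene"],[[50,133]],.2))
print("bottle",ray(S["scene"],[[246,275]],0),ray(S["side"],[[347,152]],.165), "square",ray(S["scene"],[[205,165],[238,178]],0.01))
from plant import get_obs
o=get_obs();d=np.load("fit.npy")
for b in [d[1]]:
  t=R.from_euler("xyz",o["orientation"],degrees=True).as_matrix()
  print((np.r_[b[:2],.12]-o["tool_pos"]), t.T@((np.r_[b[:2],.12]-o["tool_pos"]))*1000)
```

```text
walnut [[ 0.42408293 -0.39926821  0.022     ]
 [ 0.41939168 -0.36462985  0.022     ]
 [ 0.64040216 -0.34720201  0.022     ]
 [ 0.64378079 -0.38483959  0.022     ]]
boxfoot [[ 0.52152248 -0.52710375  0.        ]
 [ 0.54227824 -0.73905081  0.        ]] knob [[ 0.5000286  -0.46152687  0.05      ]]
boxtop [[ 0.56846675 -0.52802844  0.2       ]
 [ 0.28884929 -0.52450822  0.2       ]] [[ 0.23338399 -0.54713785  0.2       ]]
bottle [[ 0.75247026 -0.13900635  0.        ]] [[ 0.72959536 -0.1308004   0.165     ]] square [[ 0.29475356 -0.12137748  0.01      ]
 [ 0.39806553 -0.04482609  0.01      ]]
[ 0.19681908 -0.87013691 -0.1061105 ] [ 106.7287978   695.68480725 -558.36102437]
```

carry_out --series '[[[0, 33, -32, 7, 0, 0], [0, 74, -73, 16, 0, 0], [0, 118, -117, 25, 0, 0], [0, 162, -161, 34, 0, 0], [0, 204, -202, 43, 0, 0], [0, 246, -244, 53, 0, 0], [0, 290, -286, 63, 0, 0], [10, 330, -324, 73, 0, 0], [20, 375, -350, 83, 0, 0], [30, 420, -380, 93, 0, 0]]]' --hand -1

```text
clock: 1.5
tool_pos: [0.4532, 0.0609, 0.1966]
orientation: [-28.9, 90.0, 31.8]
force: [1.4, 0.5, -0.3]
opening: 0.0877
```

```bash
cat >> h.py <<'E'
def togo(o,pos,yaw):
    """pos target TCP, yaw = world heading (deg) of tool y, tool pointing down"""
    T=R.from_euler("xyz",o["orientation"],degrees=True); c,s=np.cos(np.radians(yaw)),np.sin(np.radians(yaw))
    y=np.array([c,s,0]);x=np.array([0,0,-1.]);M=R.from_matrix(np.c_[x,y,np.cross(x,y)])
    rv=(T.inv()*M).as_rotvec(degrees=True)
    return (T.inv().apply(np.array(pos)-o["tool_pos"])*1000).round(1), rv.round(2)
E
python3 - <<'E'
from h import *
from plant import get_obs
o=get_obs();b=np.load("fit.npy")[1]
print(o["clock"],o["joint_pos"].round(1),o["tool_pos"],o["force"]);print(togo(o,[b[0],b[1],.15],100.28))
E
```

```text
1.5 [ 32.5   0.9 -28.2   0.  -60.8 -61.8] [0.45323208 0.06093067 0.19655449] [ 1.41652964  0.45955883 -0.33499516]
(array([  46.4, -193.3, -263.8]), array([5.041e+01, 5.000e-02, 0.000e+00]))
```

carry_out --series '[[[5, -35, -48, 10, 0, 0], [15, -70, -95, 20, 0, 0], [25, -105, -143, 30, 0, 0], [35, -140, -191, 40, 0, 0], [42, -170, -232, 50.4, 0, 0], [46, -190, -259, 50.4, 0, 0], [46.4, -193.3, -263.8, 50.4, 0, 0], [46.4, -193.3, -263.8, 50.4, 0, 0]]]'

```text
clock: 2.5
tool_pos: [0.4942, -0.2619, 0.15]
orientation: [145.8, 90.0, 156.3]
force: [-0.2, 0.8, -0.3]
opening: 0.0875
```

Run:
```python
from h import *
from plant import *
o=get_obs();b=np.load("fit.npy")[1]
print(o["clock"],o["joint_pos"].round(1),o["tool_pos"],o["force"]);print(togo(o,[b[0],b[1],.15],100.28))
s=cam(snapshot("wrist"));save("w1",s["color"])
import pickle;pickle.dump(s,open("w1.pkl","wb"))
print(proj(s,pl(*b,[(i*.11,j*.018,.022) for i in(-1,1) for j in (-1,1)])))
```

```text
2.5 [ -7.9  13.4 -20.2  -0.  -56.5 -71.6] [ 0.49422854 -0.26189302  0.14997367] [-0.17890871  0.78742974 -0.32338358]
(array([-0. , -1.5, -1.9]), array([ 0.27, -0.02, -0.02]))
[[233.3195819   74.31277635]
 [270.33695481  74.50719085]
 [235.64479941 276.16192707]
 [266.341031   276.30401006]]
```

View pics/w1.png

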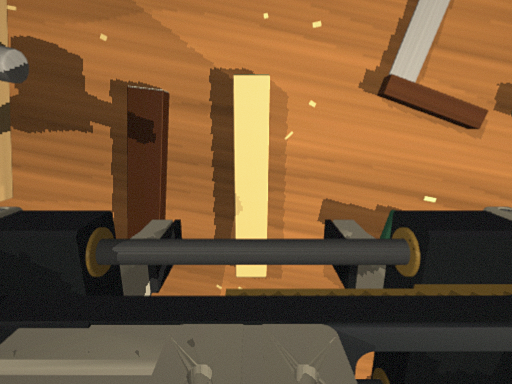

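carry_out --series '[[[40, -1.5, -1.9, 0.2, 0, 0], [85, -1.5, -1.9, 0.2, 0, 0], [120, -1.5, -1.9, 0.2, 0, 0], [138, -1.5, -1.9, 0.2, 0, 0], [145, -1.5, -1.9, 0.2, 0, 0], [145, -1.5, -1.9, 0.2, 0, 0]]]'

```text
clock: 3.3
tool_pos: [0.4933, -0.263, 0.0055]
orientation: [-31.3, 90.0, -20.8]
force: [-0.6, -0.3, 0.1]
opening: 0.0875
```

carry_out --series '[[[0, 0, 0, 0, 0, 0], [0, 0, 0, 0, 0, 0], [0, 0, 0, 0, 0, 0], [0, 0, 0, 0, 0, 0], [0, 0, 0, 0, 0, 0], [0, 0, 0, 0, 0, 0]]]' --hand 1

```text
clock: 4.05
tool_pos: [0.4929, -0.2637, 0.0052]
orientation: [-176.8, 90.0, -166.4]
force: [0.1, -0.3, 0.4]
opening: 0.0362
```

carry_out --series '[[[-8, 0, 0, 0, 0, 0], [-30, 0, 0, 0, 0, 0], [-70, 0, 0, 0, 0, 0], [-115, 0, 0, 0, 0, 0], [-160, 0, 0, 0, 0, 0], [-185, 0, 0, 0, 0, 0], [-190, 0, 0, 0, 0, 0]]]'

```text
clock: 4.92
tool_pos: [0.4937, -0.2639, 0.1975]
orientation: [-21.2, 89.8, -10.8]
force: [1.4, 0.0, -1.5]
opening: 0.0358
```

Run:
```python
from h import *
from plant import *
o=get_obs();g=np.load("fit.npy")[0]
t=pl(*g,[(.045,.130,.12)])[0]
print(o["clock"],o["tool_pos"],o["force"],o["opening"]);print(t,togo(o,t,90+86.6))
```

```text
4.925 [ 0.49365885 -0.26386173  0.19750636] [ 1.39293975  0.04520422 -1.54578386] 0.03582178554389538
[0.63203118 0.22846932 0.12      ] (array([ 77.7, 459.4, 224.7]), array([-76.2 ,   0.12,   0.2 ]))
```

carry_out --series '[[[0, 20, 10, -4, 0, 0], [0, 62, 30, -12, 0, 0], [0, 112, 55, -21, 0, 0], [0, 164, 80, -30, 0, 0], [0, 216, 106, -39, 0, 0], [0, 268, 131, -48, 0, 0], [0, 320, 157, -57, 0, 0], [0, 372, 182, -65, 0, 0], [0, 420, 206, -72, 0.1, 0.1], [0, 450, 220, -76, 0.1, 0.2]]]'

```text
clock: 6.18
tool_pos: [0.6277, 0.2209, 0.1933]
orientation: [95.1, 89.7, -178.2]
force: [0.3, -0.2, -1.0]
opening: 0.036
```

carry_out --series '[[[10, 0, 0, 0, 0, 0], [10, 0, 0, 0, 0, 0], [10, 0, 0, 0, 0, 0]]]'

```text
clock: 6.55
tool_pos: [0.6277, 0.2175, 0.1849]
orientation: [88.5, 89.8, 174.8]
force: [-0.9, 0.6, -0.6]
opening: 0.0356
```

Run:
```python
from h import *
from plant import *
import pickle
o=get_obs();g=np.load("fit.npy")[0]
t=pl(*g,[(.045,.130,.12)])[0]
print(o["clock"],o["joint_pos"].round(1),o["tool_pos"],o["force"],o["opening"]);print(t,togo(o,t,90+86.6))
S={n:cam(snapshot(n)) for n in ["scene","side","wrist"]}
for n in S: save(n+"2",S[n]["color"])
pickle.dump(S,open("s2.pkl","wb"))
```

```text
6.55 [ 35.8  21.2  -3.8  -0.2 -65.2 -39.4] [0.62772769 0.21748557 0.18494765] [-0.86992762  0.57866756 -0.62190118] 0.035590754267941435
[0.63203118 0.22846932 0.12      ] (array([64.9, -3.9, 11.2]), array([-0.28,  0.01, -0.24]))
```

View pics/wrist2.png

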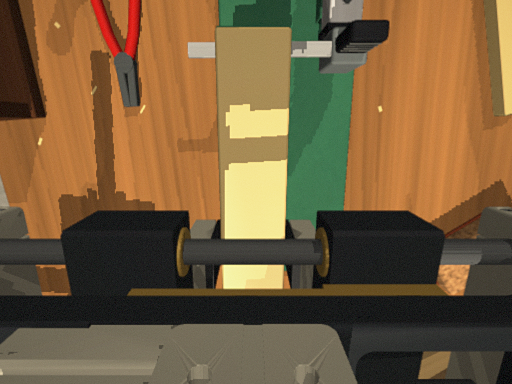

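View pics/side2.png

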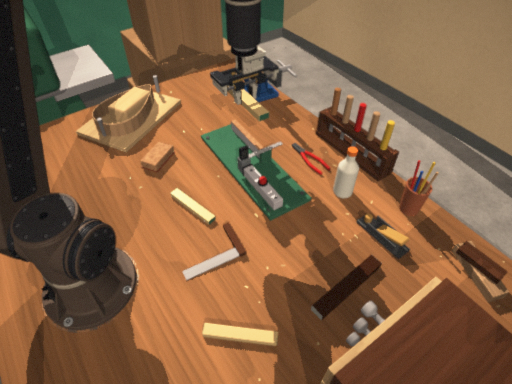

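View pics/scene2.png

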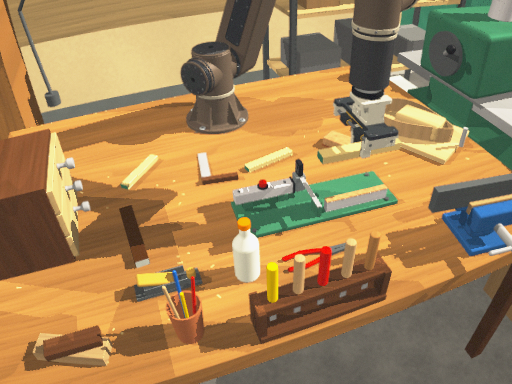

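Run:
```python
from h import *
import pickle
S=pickle.load(open("s2.pkl","rb"));s=S["wrist"];g=np.load("fit.npy")[0]
save("w2c",s["color"],(180,0,400,110),3.6)
e=ray(s,[[216,28],[291,28]],.2017)
print(e, e.mean(0)[:2]-[.6277,.2175])
def inv(P): return pl(0,0,-g[2],P-np.r_[g[:2],0])
print(inv(e))
print("proj", proj(s,pl(*g,[(.0,-.005,.078),(.0,-.005,.081),(.03,-.03,.066)]+[(-.045+i*.014,-.013+j*.007,.126) for i in(-1,1) for j in(-1,1)])).round(1))
```

```text
[[0.63788647 0.10702497 0.2017    ]
 [0.60296794 0.10923075 0.2017    ]] [-0.00727279 -0.10937214]
[[0.05804152 0.00911604 0.2017    ]
 [0.02305364 0.00924874 0.2017    ]]
proj [[298.1  55.8]
 [298.6  55. ]
 [263.9  29. ]
 [393.2  16.7]
 [390.9  38.6]
 [353.7  16.8]
 [352.   38.7]]
```

View pics/w2c.png

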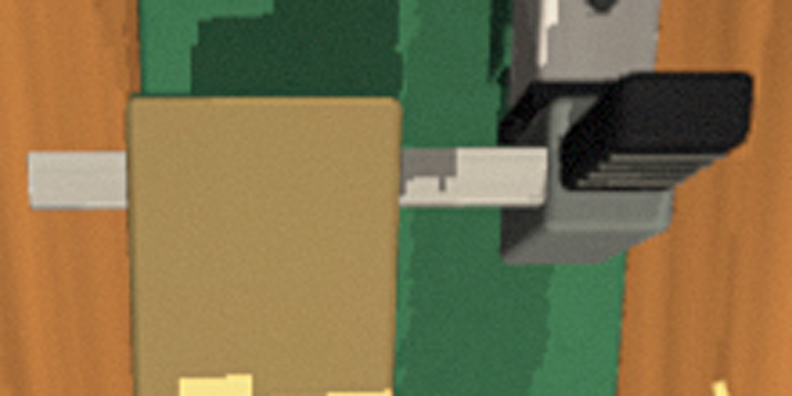

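Run:
```python
from h import *
from plant import *
o=get_obs();g=np.load("fit.npy")[0]
t=pl(*g,[(.0455,.132,.075)])[0]
print(t,togo(o,t,90+86.6))
```

```text
[0.63264882 0.23043617 0.075     ] (array([110.7,  -4. ,  12.7]), array([-0.26,  0.07, -0.17]))
```

carry_out --series '[[[10, -4, 13, -0.2, 0, -0.2], [35, -4, 13, -0.2, 0, -0.2], [65, -4, 13, -0.2, 0, -0.2], [92, -4, 13, -0.2, 0, -0.2], [106, -4, 13, -0.2, 0, -0.2], [110, -4, 13, -0.2, 0, -0.2], [110, -4, 13, -0.2, 0, -0.2], [110, -4, 13, -0.2, 0, -0.2]]]'

```text
clock: 7.7
tool_pos: [0.6331, 0.2318, 0.0763]
orientation: [-40.2, 89.9, 46.4]
force: [0.0, 0.9, -1.3]
opening: 0.036
```

Run:
```python
from h import *
from plant import *
o=get_obs();g=np.load("fit.npy")[0]
t=pl(*g,[(.045,.132,.0575)])[0]
print(o["clock"],o["tool_pos"],o["force"],o["opening"],togo(o,t,90+86.6))
s=cam(snapshot("wrist"));save("w3",s["color"])
s=cam(snapshot("scene"));save("s3",s["color"],(200,110,420,260),3.6)
```

```text
7.7 [0.63308271 0.23183545 0.07629277] [ 0.01970519  0.93260573 -1.25553349] 0.03601837703692745 (array([18.8,  0.9, -1.5]), array([0.01, 0.1 , 0.08]))
```

View pics/w3.png

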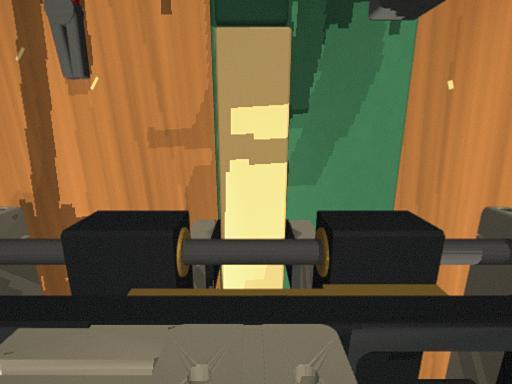

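View pics/s3.png

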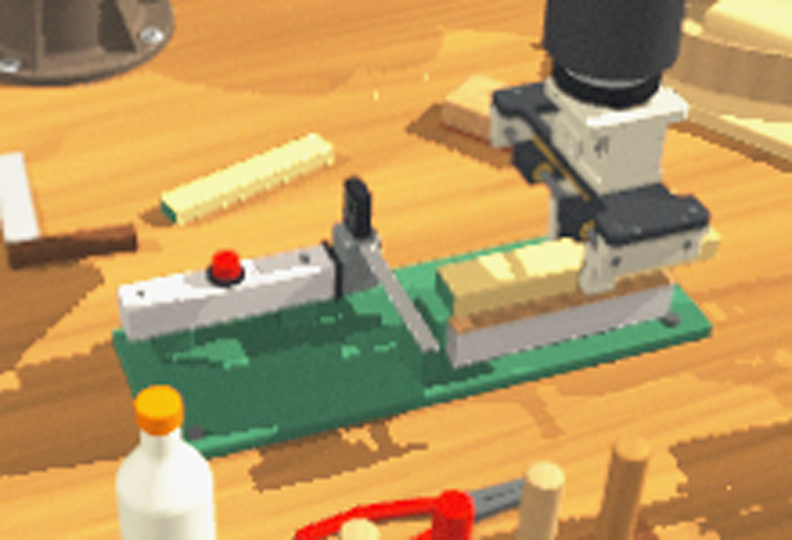

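Run:
```python
from h import *
from plant import *
o=get_obs();g=np.load("fit.npy")[0]
s=cam(snapshot("wrist"));save("w4",s["color"],(195,0,310,60),6.5)
def inv(P): return pl(0,0,-g[2],P-np.r_[g[:2],0])
print(proj(s,pl(*g,[(.025,.012,.066),(.065,.012,.066)])))
print(inv(ray(s,[[214.5,24],[292,24]],.066)),inv(ray(s,[[216,28],[291,28]],.0931)))
```

```text
[[289.89372557  20.31887251]
 [216.93939101  20.34459571]]
[[0.06639912 0.01378832 0.066     ]
 [0.02378074 0.01380116 0.066     ]] [[0.06239061 0.02373119 0.0931    ]
 [0.02763102 0.02374102 0.0931    ]]
```

View pics/w4.png

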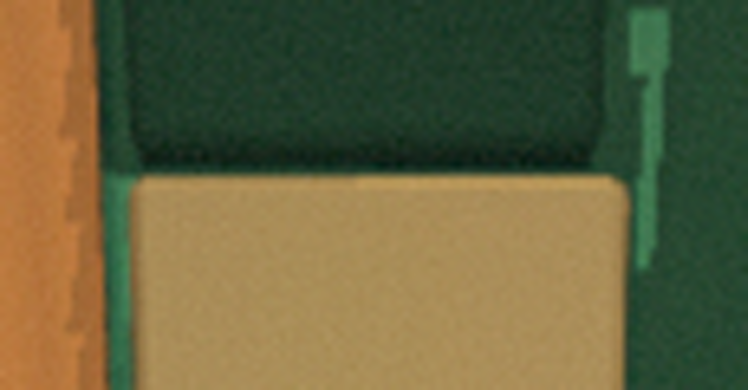

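carry_out --series '[[[6, 0, -2, 0, 0.1, 0.1], [13, 0, -5, 0, 0.1, 0.1], [17, 0, -7, 0, 0.1, 0.1], [18, 0, -7, 0, 0.1, 0.1], [18, 0, -7, 0, 0.1, 0.1], [18, 0, -7, 0, 0.1, 0.1]]]'

```text
clock: 8.6
tool_pos: [0.6322, 0.2246, 0.0574]
orientation: [119.6, 89.9, -153.8]
force: [0.4, 0.1, -1.5]
opening: 0.0357
```

carry_out --series '[[[0, 0, -0.5, 0, 0, 0], [0, 0, -1, 0, 0, 0], [0, 0, -1, 0, 0, 0]]]'

```text
clock: 8.98
tool_pos: [0.632, 0.2235, 0.0572]
orientation: [119.0, 89.9, -154.4]
force: [-1.1, 0.8, -1.7]
opening: 0.0355
```

carry_out --series '[[[0, 0, -0.5, 0, 0, 0], [0, 0, -1, 0, 0, 0], [0, 0, -1, 0, 0, 0]]]'

```text
clock: 9.35
tool_pos: [0.6319, 0.2225, 0.0572]
orientation: [119.9, 89.9, -153.5]
force: [0.8, 1.2, -1.2]
opening: 0.0359
```

carry_out --series '[[[0, 0, -0.3, 0, 0, 0], [0, 0, -0.6, 0, 0, 0], [0, 0, -0.6, 0, 0, 0]]]'

```text
clock: 9.72
tool_pos: [0.6319, 0.2222, 0.0572]
orientation: [110.9, 89.9, -162.4]
force: [-0.8, 1.5, -1.8]
opening: 0.0356
```

carry_out --series '[[[0, 0, -0.3, 0, 0, 0], [0, 0, -0.6, 0, 0, 0], [0, 0, -0.6, 0, 0, 0]]]'

```text
clock: 10.1
tool_pos: [0.632, 0.2222, 0.0573]
orientation: [83.1, 89.9, 169.7]
force: [-0.5, 6.0, -0.3]
opening: 0.0356
```

Run:
```python
from h import *
from plant import *
o=get_obs();print(o["tool_pos"],o["force"])
s=cam(snapshot("wrist"));save("w5",s["color"],(195,0,310,60),6.5)
s=cam(snapshot("scene"));save("s5",s["color"],(290,140,400,220),7)
```

```text
[0.63201486 0.22216013 0.05732057] [-0.52163668  6.0301272  -0.31094857]
```

View pics/w5.png

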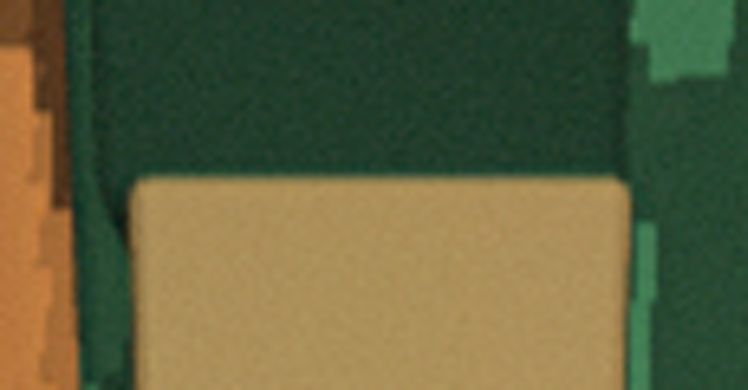

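View pics/s5.png

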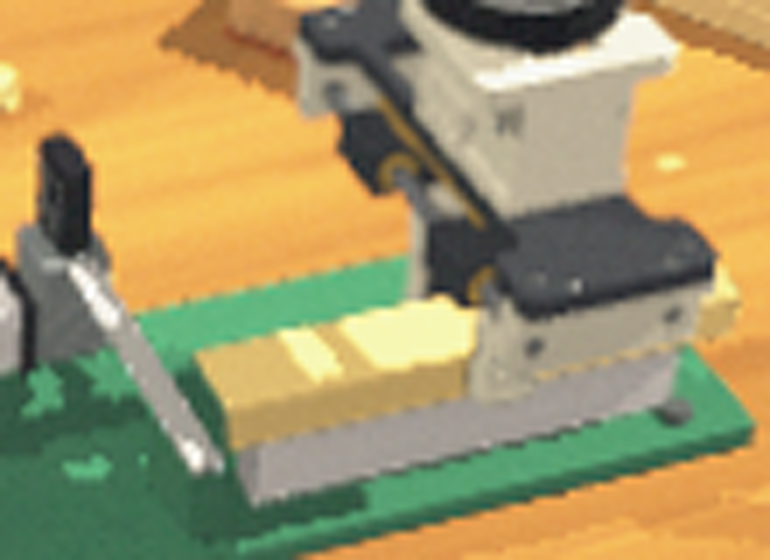

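carry_out --series '[[[0, 0, 0.8, 0, 0, 0], [0, -0.6, 1.3, 0, 0, 0], [0.5, -1.2, 1.3, 0, 0, 0], [1, -1.2, 1.3, 0, 0, 0], [1.5, -1.2, 1.3, 0, 0, 0], [1.8, -1.2, 1.3, 0, 0, 0], [1.8, -1.2, 1.3, 0, 0, 0]]]'

```text
clock: 11.08
tool_pos: [0.6331, 0.2224, 0.0553]
orientation: [122.4, 89.9, -151.0]
force: [1.4, -0.3, -0.2]
opening: 0.036
```

carry_out --series '[[[0.3, 0, 0, 0, 0, 0], [0.3, 0, 0, 0, 0, 0], [0.3, 0, 0, 0, 0, 0]]]'

```text
clock: 11.45
tool_pos: [0.6331, 0.2225, 0.0552]
orientation: [122.0, 89.9, -151.4]
force: [-0.8, -1.5, 1.3]
opening: 0.0359
```

carry_out --series '[[[0, 0, 0, 0, 0, 0], [0, 0, 0, 0, 0, 0], [0, 0, 0, 0, 0, 0], [0, 0, 0, 0, 0, 0]]]' --hand -0.3

```text
clock: 11.95
tool_pos: [0.6331, 0.2225, 0.055]
orientation: [120.5, 89.9, -152.9]
force: [-0.3, -0.4, 0.4]
opening: 0.0567
```

carry_out --series '[[[-5, 0, 0, 0, 0, 0], [-20, 0, 0, 0, 0, 0], [-50, 0, 0, 0, 0, 0], [-90, 0, 0, 0, 0, 0], [-120, 0, 0, 0, 0, 0], [-120, 0, 0, 0, 0, 0], [-120, 0, 0, 0, 0, 0]]]'

```text
clock: 12.82
tool_pos: [0.6331, 0.2226, 0.1755]
orientation: [105.3, 89.9, -168.1]
force: [-0.8, -1.0, -1.2]
opening: 0.0568
```

Run:
```python
from h import *
from plant import *
o=get_obs();print(o["clock"],o["tool_pos"],o["force"],o["joint_pos"].round(1))
s=cam(snapshot("wrist"));save("w6",s["color"])
s=cam(snapshot("scene"));save("s6",s["color"],(210,130,410,240),4)
s=cam(snapshot("side"));save("si6",s["color"],(190,110,320,230),5)
```

```text
12.825 [0.63310735 0.22260419 0.17551942] [-0.80428832 -0.95236304 -1.18373727] [ 36.   22.1  -3.7  -0.  -64.2 -39.3]
```

View pics/w6.png

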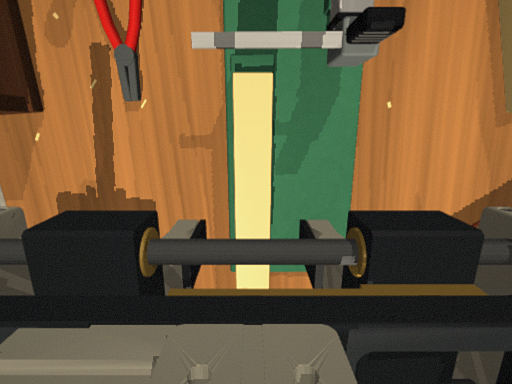

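View pics/s6.png

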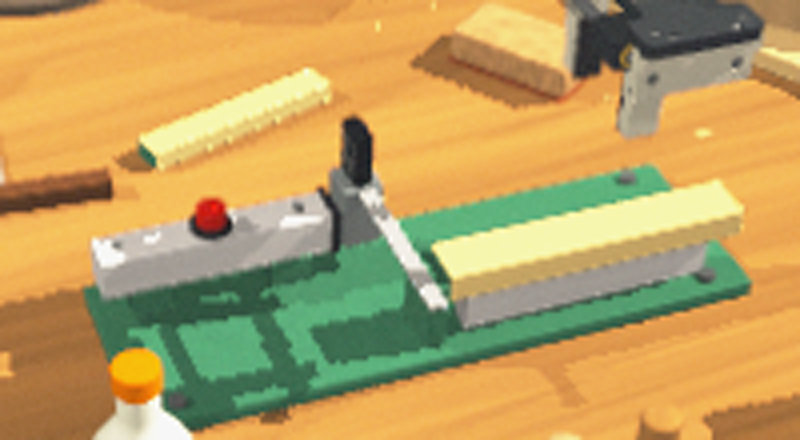

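View pics/si6.png

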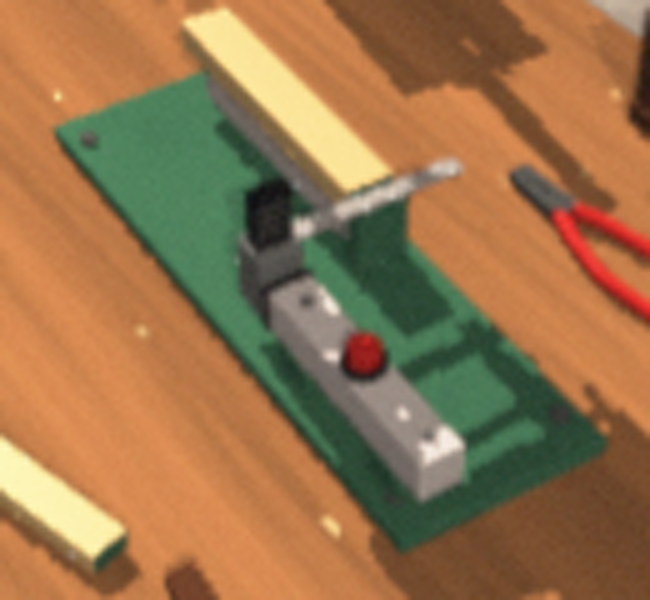

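Run:
```python
from h import *
from plant import *
d=np.load("fit.npy");d[0][:2]+=[.0015,.0018];np.save("fit.npy",d);g=d[0]
o=get_obs()
t=pl(*g,[(-.045,-.118,.12)])[0]
print(t,togo(o,t,266.6))
```

```text
[ 0.52899341 -0.01196167  0.12      ] (array([  54.9,   89.6, -240. ]), array([-9.0e+01,  6.0e-02, -2.3e-01]))
```

carry_out --series '[[[0, 10, -26, -8, 0, 0], [0, 22, -60, -18, 0, 0], [0, 36, -98, -28, 0, 0], [0, 50, -135, -38, 0, 0], [0, 63, -170, -48, 0, 0], [0, 75, -202, -58, 0, 0], [0, 84, -225, -68, 0, 0], [0, 89, -238, -78, 0, 0], [15, 89.6, -240, -88, 0, -0.2], [25, 89.6, -240, -90, 0, -0.2]]]' --hand 1

```text
clock: 14.22
tool_pos: [0.529, -0.012, 0.1495]
orientation: [-41.9, 89.9, 134.7]
force: [0.1, -0.4, 0.1]
opening: 0.0004
```

carry_out --series '[[[10, 0, 0, 0, 0, 0], [10, 0, 0, 0, 0, 0], [10, 0, 0, 0, 0, 0]]]'

```text
clock: 14.6
tool_pos: [0.5299, -0.0115, 0.1406]
orientation: [-117.4, 89.9, 59.1]
force: [0.0, 0.8, 0.5]
opening: 0.0004
```

Run:
```python
from h import *
from plant import *
g=np.load("fit.npy")[0]
o=get_obs()
t=pl(*g,[(-.045,-.118,.088)])[0]
print(o["clock"],o["joint_pos"].round(1),o["tool_pos"],o["force"],o["opening"],togo(o,t,266.6))
s=cam(snapshot("scene"));save("s7",s["color"],(210,100,410,240),4)
s=cam(snapshot("side"));save("si7",s["color"],(190,110,320,230),5)
s=cam(snapshot("wrist"));save("w7",s["color"])
```

```text
14.6 [ 19.9  11.2 -24.4  -0.1 -54.3  66.6] [ 0.52991444 -0.01145195  0.14060085] [0.00789256 0.8398455  0.46719759] 0.0003757381328522221 (array([52.6,  0.6,  0.9]), array([-0.05, -0.03,  0.06]))
```

View pics/s7.png

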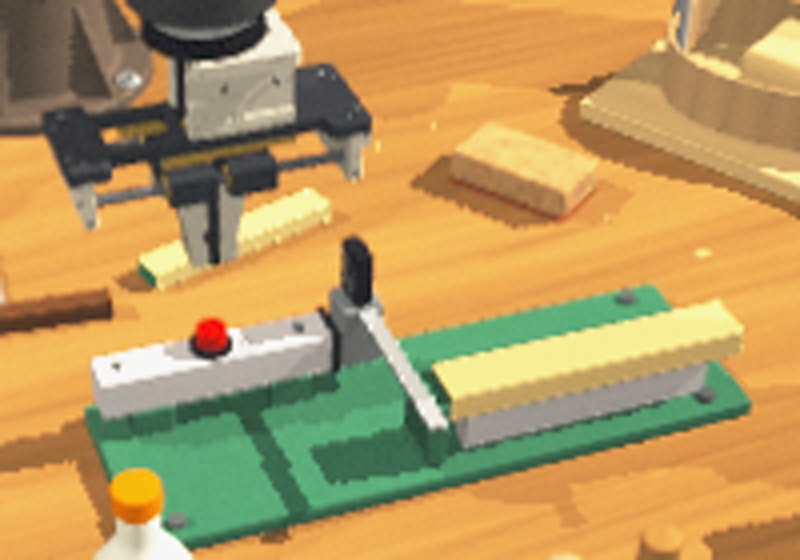

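View pics/si7.png

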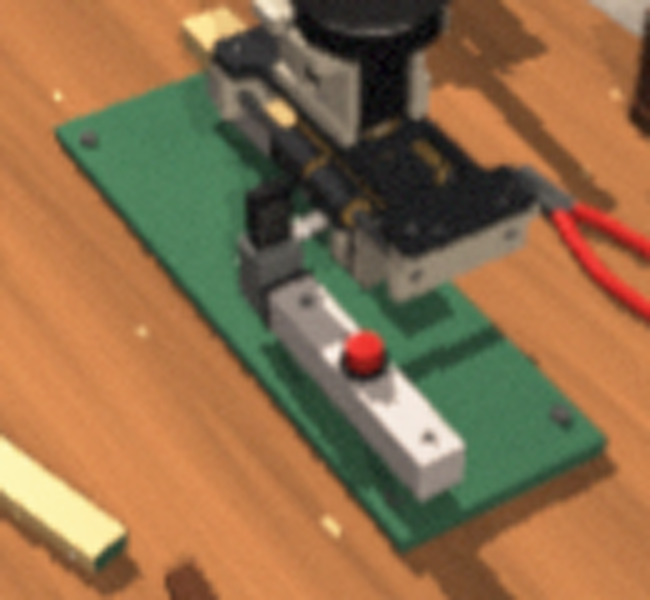

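View pics/w7.png

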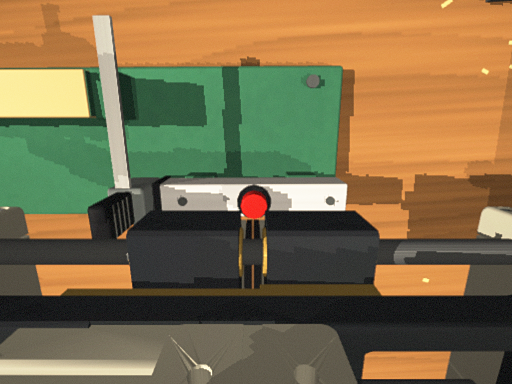

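carry_out --series '[[[0, 0.6, 0.9, 10, 0, 0], [0, 0.6, 0.9, 20, 0, 0], [0, 0.6, 0.9, 30, 0, 0], [0, 0.6, 0.9, 40, 0, 0], [0, 0.6, 0.9, 50, 0, 0], [0, 0.6, 0.9, 60, 0, 0], [0, 0.6, 0.9, 70, 0, 0], [10, 0.6, 0.9, 80, 0, 0], [25, 0.6, 0.9, 90, 0, 0], [40, 0.6, 0.9, 90, 0, 0]]]'

```text
clock: 16.0
tool_pos: [0.529, -0.012, 0.1003]
orientation: [-40.4, 89.9, 46.3]
force: [0.8, 0.3, 0.3]
opening: 0.0003
```

carry_out --series '[[[6, 0, 0, 0, 0, 0], [10, 0, 0, 0, 0, 0], [10, 0, 0, 0, 0, 0]]]'

```text
clock: 16.38
tool_pos: [0.5288, -0.0121, 0.0904]
orientation: [-16.7, 89.9, 69.9]
force: [-0.0, -0.7, 0.1]
opening: 0.0005
```

Run:
```python
from h import *
from plant import *
g=np.load("fit.npy")[0]
o=get_obs()
t=pl(*g,[(-.045,-.118,.084)])[0]
print(o["clock"],o["joint_pos"].round(1),o["tool_pos"],o["force"],o["opening"],togo(o,t,176.6))
s=cam(snapshot("scene"));save("s8",s["color"],(210,100,410,240),4)
s=cam(snapshot("side"));save("si8",s["color"],(190,110,320,230),5)
```

```text
16.375 [ 19.9  14.5 -27.9  -0.1 -47.6 -23.2] [ 0.52879209 -0.01211348  0.09043791] [-0.00463218 -0.66179618  0.08495834] 0.00045316089771849777 (array([ 6.4, -0.2,  0.2]), array([0.07, 0.06, 0.02]))
```

View pics/s8.png

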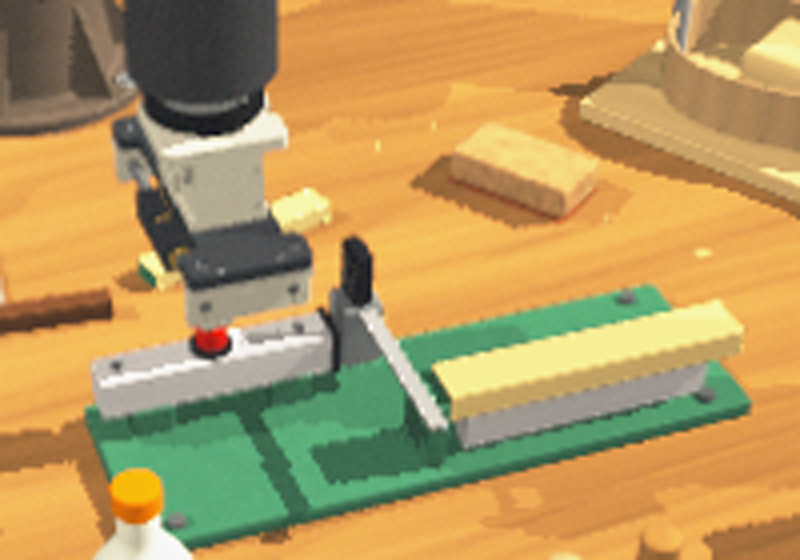

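View pics/si8.png

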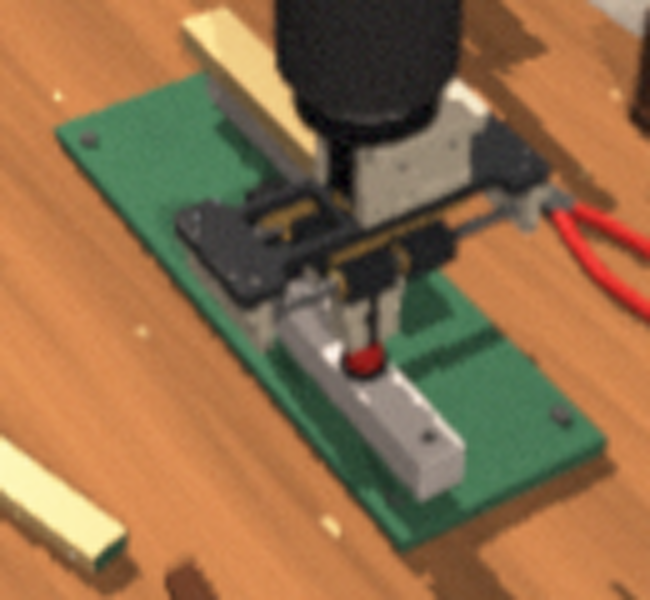

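carry_out --series '[[[3, 0, 0, 0, 0, 0], [6, 0, 0, 0, 0, 0], [8, 0, 0, 0, 0, 0], [10, 0, 0, 0, 0, 0], [12, 0, 0, 0, 0, 0], [12, 0, 0, 0, 0, 0]]]'

```text
clock: 17.23
tool_pos: [0.5287, -0.0121, 0.0782]
orientation: [-13.3, 89.9, 73.3]
force: [0.4, -0.5, 0.4]
opening: 0.0002
```

carry_out --series '[[[0.8, 0, 0, 0, 0, 0], [1.6, 0, 0, 0, 0, 0], [2.2, 0, 0, 0, 0, 0], [2.2, 0, 0, 0, 0, 0]]]'

```text
clock: 17.73
tool_pos: [0.5287, -0.0121, 0.0763]
orientation: [-19.7, 89.9, 66.9]
force: [-0.9, 0.1, 3.6]
opening: 0.0004
```

carry_out --series '[[[0.5, 0, 0, 0, 0, 0], [1, 0, 0, 0, 0, 0], [1, 0, 0, 0, 0, 0]]]'

```text
clock: 18.1
tool_pos: [0.5288, -0.0121, 0.0761]
orientation: [-36.6, 89.9, 50.0]
force: [-4.9, 1.4, 11.4]
opening: 0.0002
```

carry_out --series '[[[0.5, 0, 0, 0, 0, 0], [1, 0, 0, 0, 0, 0], [1, 0, 0, 0, 0, 0]]]'

```text
clock: 18.48
tool_pos: [0.5288, -0.0121, 0.076]
orientation: [-50.0, 89.9, 36.7]
force: [-8.8, 2.0, 20.7]
opening: 0.0003
```

carry_out --series '[[[-10, 0, 0, 0, 0, 0], [-35, 0, 0, 0, 0, 0], [-70, 0, 0, 0, 0, 0], [-87, 0, 0, 0, 0, 0], [-87, 0, 0, 0, 0, 0]]]' --hand 1

```text
clock: 19.1
tool_pos: [0.5295, -0.012, 0.1625]
orientation: [-53.8, 89.8, 32.8]
force: [-0.1, 0.3, -0.4]
opening: 0.0003
```

Run:
```python
from h import *
from plant import *
g=np.load("fit.npy")[0]
o=get_obs()
t=pl(*g,[(-.045,-.013,.16)])[0]
print(o["clock"],o["tool_pos"],o["force"],t,togo(o,t,266.6))
s=cam(snapshot("side"));save("si9",s["color"],(190,110,320,230),5)
```

```text
19.1 [ 0.52947859 -0.01198079  0.16250701] [-0.08478598  0.2677574  -0.44496472] [0.53521548 0.09285381 0.16      ] (array([  2.7,   0.5, 105. ]), array([-9.0e+01, -4.0e-02,  2.4e-01]))
```

View pics/si9.png

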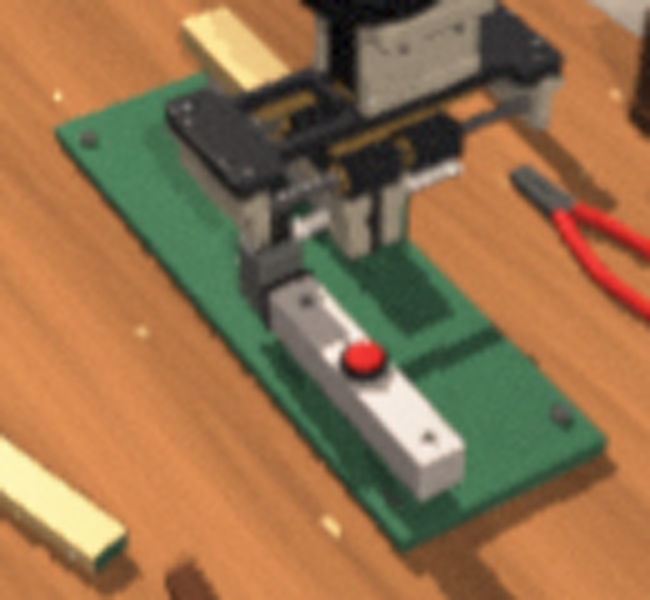

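The button is now visibly lower in its boss at (363,358) in the enlarged crop, so it is in. Next I move over the tab.

carry_out --series '[[[0, 0, 8, -10, 0, 0], [0, 0, 20, -20, 0, 0], [0, 0, 34, -30, 0, 0], [0, 0, 48, -40, 0, 0], [0, 0, 62, -50, 0, 0], [0, 0.2, 75, -60, 0, 0.1], [0, 0.4, 87, -70, 0, 0.2], [0, 0.5, 96, -80, 0, 0.2], [0, 0.5, 102, -90, 0, 0.2], [2, 0.5, 105, -90, 0, 0.2]]]' --hand -0.3

```text
clock: 20.4
tool_pos: [0.5339, 0.0927, 0.1582]
orientation: [28.4, 89.8, -155.0]
force: [-0.5, -0.8, -0.7]
opening: 0.0567
```

carry_out --series '[[[0, 0, 0, 0, 0, 0], [0, 0, 0, 0, 0, 0]]]'

```text
clock: 20.65
tool_pos: [0.5342, 0.0924, 0.159]
orientation: [29.6, 89.8, -153.9]
force: [-0.7, -0.7, 0.8]
opening: 0.0569
```

Run:
```python
from h import *
from plant import *
g=np.load("fit.npy")[0]
o=get_obs()
t=pl(*g,[(-.045,-.013,.088)])[0]
print(o["clock"],o["joint_pos"].round(1),o["tool_pos"],o["opening"],o["force"],t,togo(o,t,266.6))
s=cam(snapshot("side"));save("si10",s["color"],(190,90,320,210),5)
s=cam(snapshot("scene"));save("s10",s["color"],(210,80,410,220),4)
```

```text
20.65 [ 30.5  11.4 -21.5  -0.  -57.3  56. ] [0.53421171 0.09239266 0.15903252] 0.05686558712287096 [-0.66650761 -0.69608031  0.83217322] [0.53521548 0.09285381 0.088     ] (array([71. , -0.6, -1.1]), array([-0.13,  0.14, -0.08]))
```

View pics/si10.png

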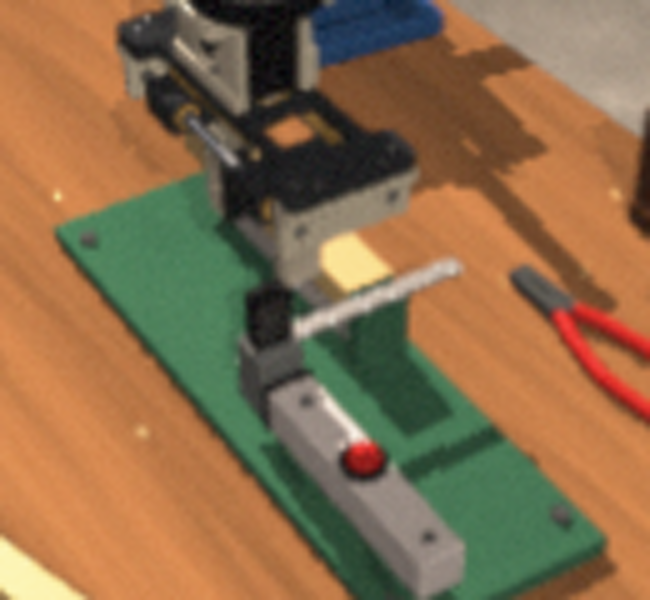

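View pics/s10.png

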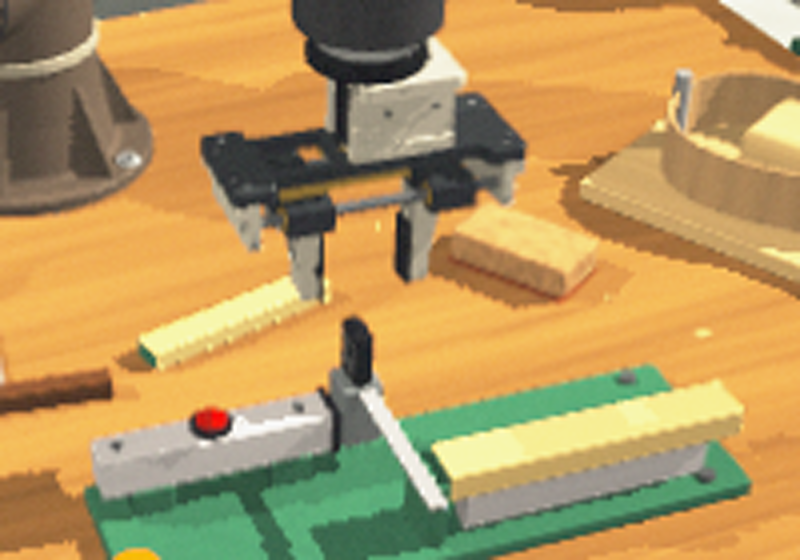

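carry_out --series '[[[10, -0.6, -1.1, 0, 0, 0], [30, -0.6, -1.1, 0, 0.1, 0], [52, -0.6, -1.1, 0, 0.1, 0], [64, -0.6, -1.1, 0, 0.1, 0], [69, -0.6, -1.1, 0, 0.1, 0], [69, -0.6, -1.1, 0, 0.1, 0]]]'

```text
clock: 21.5
tool_pos: [0.5356, 0.0931, 0.0904]
orientation: [85.1, 89.9, -98.3]
force: [0.5, -0.0, -0.3]
opening: 0.057
```

carry_out --series '[[[0, 0, 0, 0, 0, 0], [0, 0, 0, 0, 0, 0], [0, 0, 0, 0, 0, 0], [0, 0, 0, 0, 0, 0], [0, 0, 0, 0, 0, 0], [0, 0, 0, 0, 0, 0]]]' --hand 1

```text
clock: 22.25
tool_pos: [0.5354, 0.0927, 0.0904]
orientation: [83.1, 89.9, -100.3]
force: [-0.0, -3.5, 1.0]
opening: 0.0142
```

Run:
```python
from h import *
from plant import *
g=np.load("fit.npy")[0]
o=get_obs()
print(pl(0,0,-g[2],o["tool_pos"]-np.r_[g[:2],0])*1000,o["force"],o["moment"])
for d in (.03,.12):
  t=pl(*g,[(-.045,-.013+d,o["tool_pos"][2])])[0]
  print(togo(o,t,266.6))
T=R.from_euler("xyz",o["orientation"],degrees=True)
print(T.inv().apply([-np.sin(g[2])*120,np.cos(g[2])*120,0]))
```

```text
[[-44.82969276 -13.10949397  90.44945629]] [-0.00849773 -3.54068009  1.0388841 ] [-0.93535928 -0.07359292  0.20584016]
(array([ -0. , -30.1,   0.2]), array([ 0.01,  0.01, -0.09]))
(array([  -0.2, -120.1,    0.2]), array([ 0.01,  0.01, -0.09]))
[-1.88956738e-01 -1.19999850e+02 -1.60351880e-02]
```

carry_out --series '[[[0, -3, 0, 0, 0, 0], [0, -8, 0, 0, 0, 0], [0, -15, 0, 0, 0, 0], [0, -22, 0, 0, 0, 0], [0, -28, 0, 0, 0, 0], [0, -30, 0, 0, 0, 0], [0, -30, 0, 0, 0, 0]]]'

```text
clock: 23.12
tool_pos: [0.5371, 0.1233, 0.0904]
orientation: [80.2, 90.0, -103.2]
force: [-2.4, -2.7, 4.3]
opening: 0.0135
```

carry_out --series '[[[0, -5, 0, 0, 0, 0], [0, -15, 0, 0, 0, 0], [0, -28, 0, 0, 0, 0], [0, -42, 0, 0, 0, 0], [0, -56, 0, 0, 0, 0], [0, -68, 0, 0, 0, 0], [0, -77, 0, 0, 0, 0], [0, -84, 0, 0, 0, 0], [0, -86, 0, 0, 0, 0], [0, -86, 0, 0, 0, 0]]]'

```text
clock: 24.38
tool_pos: [0.5418, 0.2088, 0.0904]
orientation: [58.9, 89.9, -124.5]
force: [-4.2, -3.2, 6.7]
opening: 0.014
```

Run:
```python
from h import *
from plant import *
import pickle
g=np.load("fit.npy")[0]
o=get_obs()
print(o["clock"],pl(0,0,-g[2],o["tool_pos"]-np.r_[g[:2],0])*1000,o["force"],o["opening"])
S={n:cam(snapshot(n)) for n in ("scene","side","wrist")};pickle.dump(S,open("s11.pkl","wb"))
save("si11",S["side"]["color"],(190,90,320,210),5)
save("s11",S["scene"]["color"],(210,80,410,220),4)
save("w11",S["wrist"]["color"])
```

```text
24.375 [[-45.30483839 103.14958208  90.44810324]] [-4.17190574 -3.19891905  6.71776946] 0.013951095631652343
```

View pics/si11.png

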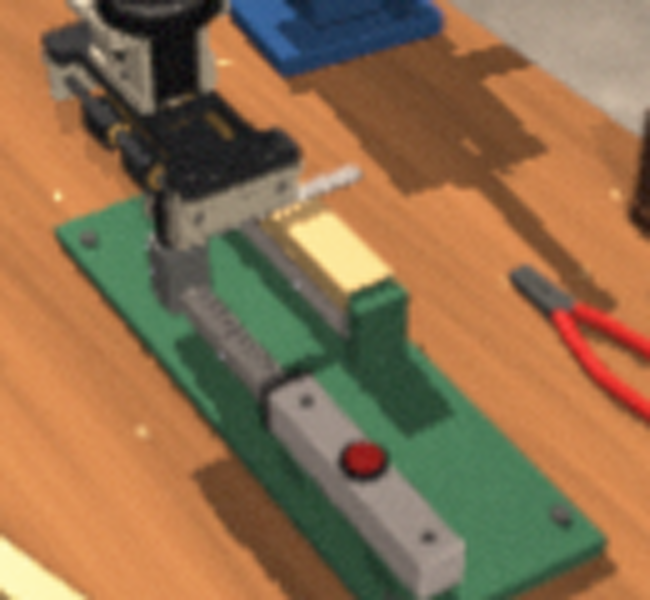

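View pics/s11.png

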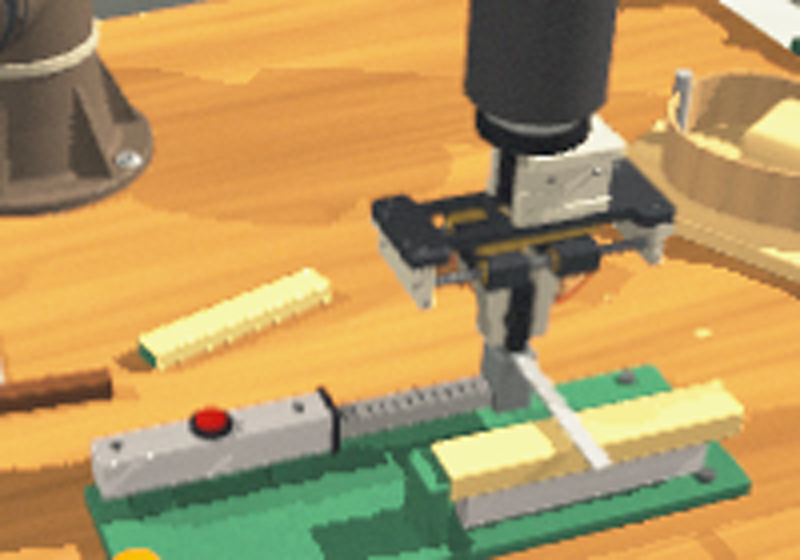

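View pics/w11.png

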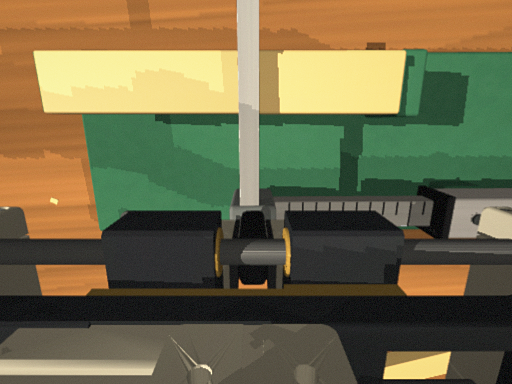

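carry_out --series '[[[-0.2, -1, 0.3, 0, 0, 0], [-0.4, -2, 0.5, 0, 0, 0], [-0.4, -3.3, 0.5, 0, 0, 0], [-0.4, -3.3, 0.5, 0, 0, 0], [-0.4, -3.3, 0.5, 0, 0, 0]]]'

```text
clock: 25.15
tool_pos: [0.5419, 0.2119, 0.0905]
orientation: [75.2, 89.9, -108.3]
force: [0.2, -4.7, 1.9]
opening: 0.0139
```

```bash
cat > look.py <<'E'
from h import *
from plant import *
import pickle,sys
n=sys.argv[1]
g=np.load("fit.npy")[0]
o=get_obs()
print(o["clock"],pl(0,0,-g[2],o["tool_pos"]-np.r_[g[:2],0])*1000,o["force"],o["opening"])
S={n:cam(snapshot(n)) for n in ("scene","side","wrist")};pickle.dump(S,open("s%s.pkl"%n,"wb"))
a=lambda s,c,k:cv2.resize(np.ascontiguousarray(s["color"][c[1]:c[3],c[0]:c[2]]),(780,190 if k else 190),interpolation=cv2.INTER_CUBIC)
img=np.vstack([a(S["wrist"],(360,180,452,204+0),1),a(S["scene"],(270,160,330,190-12),1),a(S["side"],(224,150,286,172),1)])
save("c"+n,img)
E
python3 look.py 12
```

```text
25.15 [[-45.36568289 106.19549687  90.46690041]] [ 0.21509352 -4.65150577  1.91173066] 0.013866696300568035
```

View pics/c12.png

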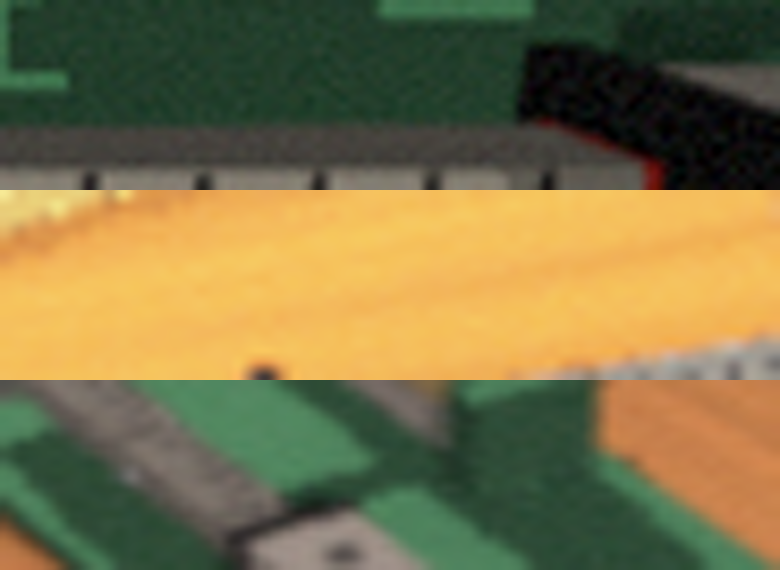

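Run:
```python
from h import *
import pickle
s=pickle.load(open("s12.pkl","rb"))["wrist"];save("w12",s["color"],(350,180,470,250),6.5)
g=np.load("fit.npy")[0]
print(proj(s,pl(*g,[(-.045,-.03,.066),(-.045,-.03,.054),(-.037,-.03,.054),(-.037,-.02,.054),(-.045,-.02,.054),(-.045,0,.054)])).round(1))
```

```text
[[443.5 218.6]
 [432.7 213.1]
 [434.5 202.9]
 [421.1 202.9]
 [419.5 213.1]
 [392.9 213.2]]
```

View pics/w12.png

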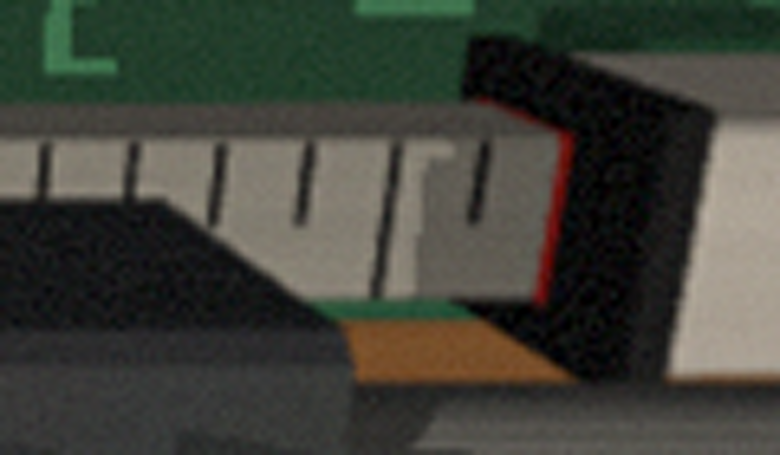

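carry_out --series '[[[-0.1, -0.3, 0, 0, 0, 0], [-0.1, -0.6, 0, 0, 0, 0], [-0.1, -0.6, 0, 0, 0, 0], [-0.1, -0.6, 0, 0, 0, 0]]]'

```text
clock: 25.8
tool_pos: [0.5419, 0.2124, 0.0905]
orientation: [73.1, 89.9, -110.3]
force: [0.5, -4.8, 1.8]
opening: 0.0143
```

```bash
python3 look.py 13
python3 - <<'E'
from h import *
import pickle
S=pickle.load(open("s13.pkl","rb"));save("w13",S["wrist"]["color"],(350,180,470,250),6.5);save("s13",S["scene"]["color"],(210,80,410,220),4);save("s13f",S["side"]["color"])
E
```

```text
25.8 [[-45.40940989 106.75842573  90.47000957]] [ 0.45648006 -4.75864654  1.83043947] 0.014293807880254255
```

View pics/w13.png

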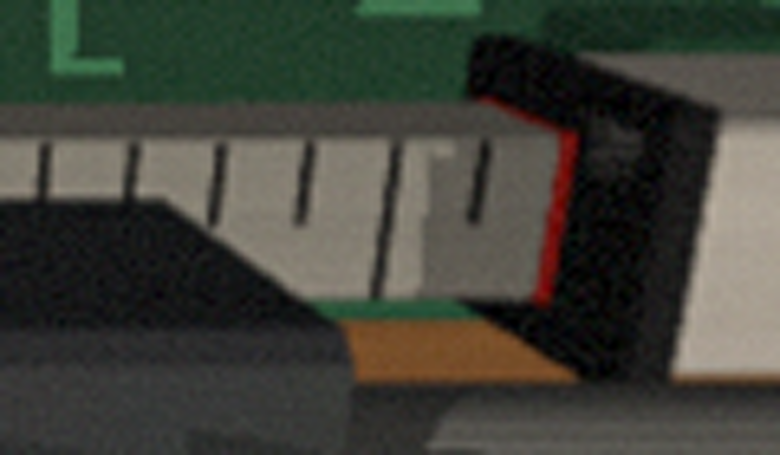

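View pics/s13.png

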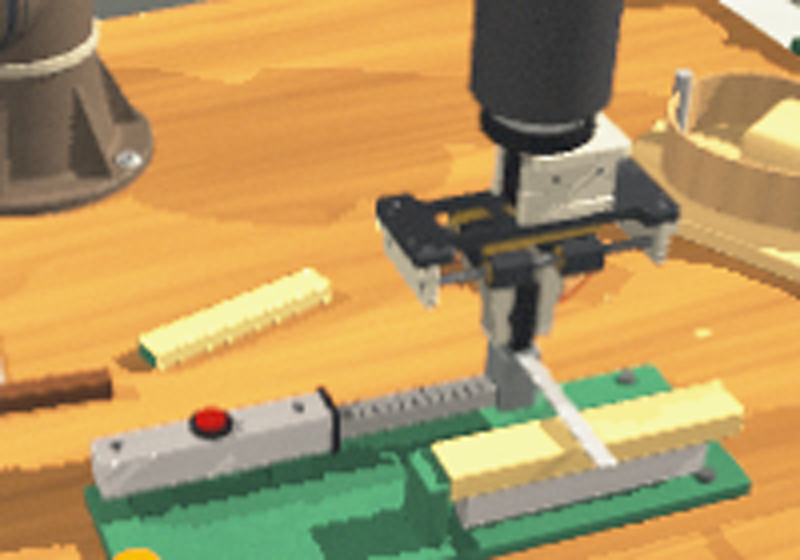

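View pics/s13f.png

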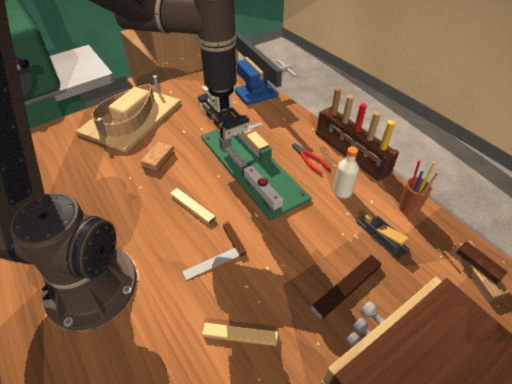

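```bash
python3 -c "
from plant import *
print(close_job()); o=get_obs(); print(o['clock'],o['tool_pos'],o['force'],o['opening'])"
```

```text
the job is handed in; nothing more can be done
None
the job is handed in; nothing more can be done
```

The job is done and handed in at about 26 s of the 64 s allowed. The arm is drawn out to the red line and the gripper is still holding the tab.

- **Blank:** The largest maple blank is lying on the cork rest and released. I touched it to the end stop at about 6 N, backed off to a gap of a few tenths of a millimetre, then lowered it onto the rest. After release, the wrist picture showed it centred on the stop to within about 1 mm. It had not moved in the later pictures.
- **Lock button:** I pressed it until it bottomed. The fingertips reached 76 mm, which is fully in, at about 21 N, and the pictures show the button lower in its boss.
- **Arm:** I drew it out by the tab and am holding against about 4.8 N of spring pull.

The last two checks on the arm's position disagreed slightly:

| Check | Drawn out (120 mm wanted) |
|---|---|
| Tool travel | 119.9 mm |
| Wrist picture (about 2 of the red line's 3 mm show past the ring) | 120.3 to 120.5 mm |

I stopped between the two.

My first fit of the gauge from the fixed cameras was about 2 mm off. I corrected it from the wrist picture and the contact with the end stop. Nothing else on the bench was touched, and the other things look undisturbed in the final pictures.

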